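# Gauge a turning blank in the jig and hold it down into the fence

### The arm

A 6-joint arm with a two-finger parallel gripper is mounted at the origin on the work surface. World frame = base frame: x ahead of the robot, y to its left, z up, the work surface at z = 0. Lengths are in mm, angles in rad, forces in N, time in s.
With the tool pointing down it reaches from about 400 to 925 mm from the base axis. Payload 12.5 kg.
Tool frame: the origin (TCP) lies at the very end of the fingers, on their centre line; the grasp point (between the pads) lies 19 mm behind it; z points along the fingers, y is the direction in which the jaws open and shut (so a half turn about z gives the same grasp; the last joint's range is limited). The gripper opens to 95 mm and grips with 3 to 60 N. Pads are 20 mm wide; open, the fingers measure 119 mm over their backs; the gripper's body (75 mm by 180 mm) begins 59 mm behind the grasp point.
Start: joints at [-1.248, 0.491, 1.559, -0, 1.092, -0.106], TCP at [259.886, -568.424, 214.661] pointing down, gripper open.
Joint ranges: [-3.1, 3.1], [-0.84, 2.19], [0.05, 2.79], [-1.13, 4.28], [0.06, 2.93], [-2.69, 2.69]. Speed limits (rad/s): [2.22, 2.22, 2.79, 3.14, 3.14, 3.14].

### API

Orientations are given as [roll, pitch, yaw] about the fixed x, y, z axes, in that order (R = Rz(yaw) Ry(pitch) Rx(roll)).
In Python, from cell import env gives the robot as it stands.
- The arm moves only by the shell command python3 -m pendant 'ROWS'. ROWS is JSON, a list that holds one entry, the list of rows, each a list of 5 numbers: the opening, from 0 (shut) to 1 (fully open), then the shift along the tool's x, y, z in m, then the turn about the tool's z in rad. A call has exactly 8 rows; each row is the pose to reach, as a shift and turn from the pose commanded when the call began, along the tool's axes at that moment; what a row does not reach only later rows make up. A row lasts 1/10 s, in which the tool goes at most 50 mm and 8.59 degrees, less where a joint would pass 70% of its speed; a pose out of reach is approached as far as the arm can. A call with a gripper value outside its range is refused whole. The fingers move at their own pace and stop on an object; the grip force is fixed at half the most. Time passes only in rows, so rows that repeat a pose let the fingers close, or fill a call up. It gives the time, the measured TCP pose, the force and the opening at its end, in the units of the state.
- env.state(): the state, without advancing time (a new reading comes with each control period).
- env.read_camera(name): name is "scene" or "top" or "wrist"; returns a dict with "image" (384x512x3 uint8, blue, green, red), "range_z" (384x512 float32, mm along the optical axis (not along the pixel's ray), 0 where there is no reading), "fx", "fy", "cx", "cy" (pixels), "rvec" (rotation vector, rad) and "tvec" (3), from world to camera coordinates, as OpenCV has them; the wrist camera has in their place "tool_from_camera" (4x4, takes a point from camera to tool coordinates, whose origin is the TCP and whose axes are the flange's). Camera axes: x right, y down, z forward; pixel columns grow to the right and rows downward; lengths in mm; the calibration is good to about 2 mm. A picture is of the moment at which its call begins: read the wrist's pose just before it.
- env.job_done(): hands the job in, once; it reports no verdict.
The state is a dict: "t": time; "joints": joint angles; "qvel": joint speeds; "tau": joint torques, N m; "eef_pos": TCP position; "tcp_rot": TCP orientation; "ft_force": force on the tool from outside, world axes, zero at the start; "moment": the same for the moment, N m; "opening": opening from 0.0 (shut) to 1.0 (fully open).
Only numpy, scipy, OpenCV 4.12 (cv2) and the standard library are available. Lean on these libraries where they do the work, as an engineer would, in place of code of your own. Each camera call takes 0.05 s, during which the arm holds its last target. There are 200 camera calls.

### The job

Set the eight-sided turning blank snug against the fence of the jig, then push the sliding jaw along until it bears on the end of the blank and pinches it endwise, with real force, between jaw and fixed stop. Then leave the jaw where it is and, with one firm diagonal push of the fingertips on the blank, press it into the fence and down on the bed at the same time, and keep it pressed like that: the program finishes while still holding. Do not disturb the other things on the bench.

Things in the scene. Friction and masses are not known exactly. Their poses are not given: they have to be found in the camera images.
- blank: loose wooden turning blank, a straight eight-sided bar 130 mm long (along its own y) and 50 mm across flats, each flat 20.7 mm wide, about 0.2 kg; it lies on one flat on the jig's bed, so a flat sloping at 45 degrees faces up and to the robot's side. Origin: middle of the flat it lies on at the start; z up. It may be rolled onto another flat; all eight are alike
- blank_mid (a point): centre of the blank, on its long axis, 25 mm above the flat it lies on and 65 mm from either end
- jig: fixed jig on the bench, origin at bench level below the bed, z up. Its x points across the bed to the fence (roughly away from the robot), its y runs along the fence towards the fixed stop (roughly to the robot's left). It carries bed, fence, stop and jaw. In the jig's frame the bed covers x -100 to 80 and y -160 to 140 mm
- bed: the jig's bed, a white-faced board, 18 mm thick, top 18 mm above the bench; same frame as the jig
- fence: straight aluminium fence along the far edge of the bed, 300 mm long, 25 mm thick, 40 mm high above the bed; its face, towards the robot, is the plane x = 50 mm of the jig; same frame as the jig. Friction on the bed and at the pinched ends takes up half or more of a sideways push on the blank: a firm push is about 15 N towards the fence with about 10 N down
- stop: fixed steel end stop on the left part of the bed, touching the fence line, 48 mm high above the bed; its face, towards the jaw, is the plane y = 100 mm of the jig and covers x -20 to 50 mm; same frame as the jig
- corner (a point): the inner corner where fence face, stop face and bed top meet; axes as the jig's. A blank fully home has its centre at x -25, y -65, z +25 mm from here
- jaw (a joint): travel of the steel sliding jaw along the fence, m; 0 = fully open (far from the stop), grows as it moves towards the stop (jig +y), at most 0.12. Plain friction of about 2.5 N, no spring: it stays where it is left
- jaw_face (a point): centre of the jaw's flat face that looks towards the stop; axes as the jig's; 25 mm above the bed. The jaw is an upright block 20 mm thick (behind the face, to jig -y), 70 mm across (jig x -35 to +34 mm from this point), its top 48 mm above the bed, with an arm over the fence and a small knob on that, up to 60 mm above the bed. Its back is free to be pushed
- mallet: bystander: hammer with handle lying on the bench to the left of the jig, origin at the middle of its underside
- bowl: bystander: turned wooden bowl, 110 mm wide, 50 mm high, to the right of the jig, origin centre of underside
- candlestick: bystander: turned wooden candlestick, 64 mm wide, 102 mm high, beyond the jig, origin centre of underside
- offcut: bystander: dark wooden offcut 50 x 90 x 30 mm beyond the jig, origin centre of underside
Things that resemble listed ones, but are neither listed nor needed, are in the scene too. Leave any black or green look-alike of the blank alone.

How it is judged:
By the outcome, as a careful person would: the job done as asked, in the order asked, and still so for the second after the job is handed in, while the arm keeps its last pose, push and grip.
It also fails if it takes over 72 s, if anything falls off the work surface, if the arm or the gripper's body presses on something with over 40 N, if the wrist force passes 120 N, or if a joint passes its speed limit or range.

## Working session

There is one attempt and no reset: what is moved stays moved. The work goes in short steps, Python scripts to look and compute and a shell command to move; the robot and the scene stay as the last step left them, time stands still between calls to the robot, and variables do not carry over. Pictures are saved under pics/ and viewed, about 8 in all and at most 12, crops included, and the job is handed in when it is done.

```bash
mkdir -p pics; ls; cat > h.py <<'E'
import numpy as np, cv2, pickle
from cell import env
from scipy.spatial.transform import Rotation as R
def shot(name,fn):
    s=env.state(); c=env.read_camera(name); cv2.imwrite('pics/'+fn+'.png',c['image'])
    c['s']=s; pickle.dump(c,open('pics/'+fn+'.pkl','wb')); return c
def load(fn): return pickle.load(open('pics/'+fn+'.pkl','rb'))
def world(c,u,v,z=None):
    K=np.array([(u-c['cx'])/c['fx'],(v-c['cy'])/c['fy'],1.])
    if 'rvec' in c:
        Rm=cv2.Rodrigues(np.array(c['rvec'],float))[0].T; o=-Rm@np.ravel(c['tvec'])
    else:
        T=np.array(c['tool_from_camera']); Rt=R.from_euler('xyz',c['s']['tcp_rot']).as_matrix()
        Rm=Rt@T[:3,:3]; o=Rt@T[:3,3]+np.array(c['s']['eef_pos'])
    d=Rm@K
    k=c['range_z'][int(round(v)),int(round(u))] if z is None else (z-o[2])/d[2]
    return o+k*d
E
python3 - <<'E'
from h import *
s=env.state(); print(s)
a=shot('scene','s0'); b=shot('top','t0')
E
```

```text
pics
{'t': 0.0, 'joints': array([-1.24760928e+00,  4.91562214e-01,  1.55946642e+00,  1.56438968e-05,
        1.09168152e+00, -1.05620605e-01]), 'qvel': array([-7.40337277e-04, -8.28010167e-04, -7.18417077e-06,  1.56858755e-03,
       -1.08581645e-03, -2.70538895e-04]), 'tau': array([ 1.32789346e-04, -6.12635636e+01, -2.58184683e+01,  6.92254887e-02,
        4.82041959e-02, -2.83313716e-05]), 'eef_pos': array([ 259.80019619, -568.17261205,  214.05425123]), 'tcp_rot': array([-3.14048284e+00, -1.31608949e-04,  4.28800358e-01]), 'ft_force': array([ 0.32628927,  0.08942945, -0.51631339]), 'moment': array([-0.01069062,  0.04267668,  0.00717623]), 'opening': 0.9974962903445374}
```

View pics/t0.png

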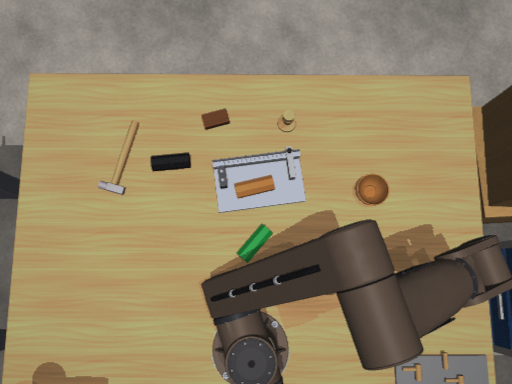

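View pics/s0.png

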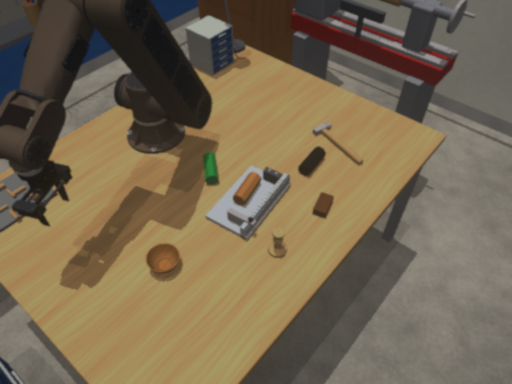

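The top view shows three bar-shaped candidates. Orange at (255,187) lies on the white bed, green at (255,243) is in front of the jig, and black at (171,162) is to its left. The orange one is the blank: it is wooden and on the bed. The stop is at (222,178), the jaw at (291,165), and the fence runs (214,160) to (300,152). I'll confirm this in a crop and measure there.

```bash
python3 - <<'E'
from h import *
c=load('t0'); i=c['image'][140:220,200:315]
cv2.imwrite('pics/t0c.png',cv2.resize(i,None,fx=6.8,fy=6.8,interpolation=cv2.INTER_CUBIC))
for n,u,v in [('bowl',372,190),('stop',222,178),('jaw',292,168),('blank',255,187),('bed',270,200),('table',330,230)]: print(n,world(c,u,v).round(0))
print(c['fx'],c['tvec'],c['rvec'])
E
```

```text
bowl [ 529. -422.    1.]
stop [555.  97.  74.]
jaw [ 592. -138.   67.]
blank [526. -13.  67.]
bed [489. -65.  22.]
table [ 389. -270.    6.]
498.60647227659234 [ -10.1960072   550.55732771 1630.83880457] [ 2.12927817 -2.12639665  0.21777366]
```

View pics/t0c.png

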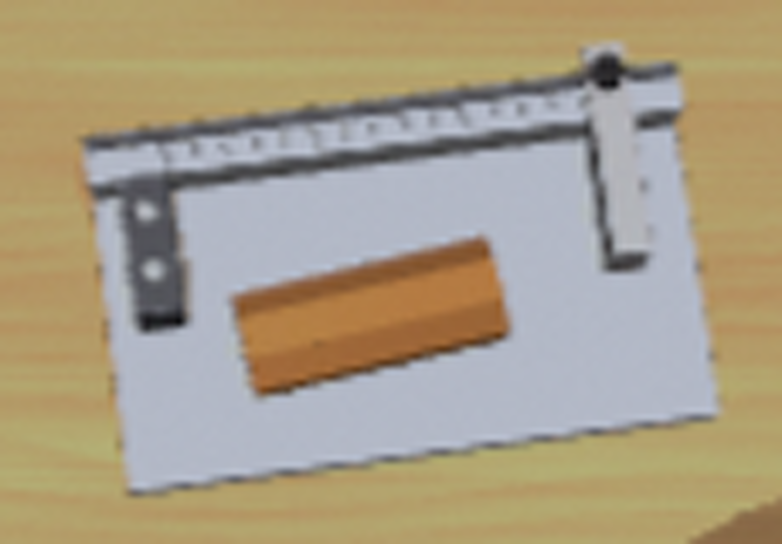

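```bash
python3 - <<'E'
from h import *
c=load('t0')
P=lambda a,b,z: world(c,(a+.5)/6.8+200-.5,(b+.5)/6.8+140-.5,z)
nl=P(130,493,18);nr=P(718,414,18)
y=(nl-nr)[:2]; print('len',np.linalg.norm(y)); y/=np.linalg.norm(y); x=np.array([y[1],-y[0]])
yaw=np.arctan2(-y[0],y[1]); o=(nl+nr)[:2]/2+100*x+10*y
print('jig',o,np.degrees(yaw))
J=lambda p:np.array([(p[:2]-o)@x,(p[:2]-o)@y]).round(1)
for n,a,b,z in [('stopTopInner',175,190,66),('stopTopNear',185,318,66),('fenceTopFarL',85,140,58),('fenceTopFarR',677,68,58),('jawfaceNear',612,258,66),('jawBackNear',645,250,66),('fenceNearL',95,185,58),('fenceNearR',677,115,58),
 ('bl1',248,355,53),('bl2',500,297,53),('bl3',237,312,68),('bl4',490,255,68),('blfar5',233,295,53),('blfar6',487,237,53),('bn7',258,397,40),('bn8',510,335,40)]:
  print(n,J(P(a,b,z)))
E
```

```text
len 298.1954224387822
jig [566.04118058 -14.48648266] 7.82088282090328
stopTopInner [40.2 96.7]
stopTopNear [-24.3  99.9]
fenceTopFarL [ 73.3 138. ]
fenceTopFarR [  70.7 -160.4]
jawfaceNear [ -22.5 -112.7]
jawBackNear [ -20.7 -129.4]
fenceNearL [ 49.8 135.8]
fenceNearR [  46.7 -156.7]
bl1 [-44.4  71.6]
bl2 [-32.2 -56. ]
bl3 [-25.1  74.2]
bl4 [-13.4 -53. ]
blfar5 [-13.6  75.1]
blfar6 [ -1.3 -54. ]
bn7 [-63.9  69.4]
bn8 [-49.7 -59.2]
```

Orange is confirmed as the blank. The jig origin is about (566,-14.5) with a yaw of 7.8°, and the bed length came out at 298 against the given 300. The jaw face is at about y = -111. The blank's centre is at about jig (-30, 9), 5.5° skew. I'll move above a pre-push point on the robot side of the blank, with the fingers opening along the fence.

```bash
python3 -m pendant '[[[1,0.035,-0.034,0,0.05],[1,0.07,-0.068,0,0.1],[1,0.105,-0.103,0,0.15],[1,0.14,-0.137,0,0.2],[1,0.175,-0.171,0,0.25],[1,0.21,-0.205,0,0.292],[1,0.245,-0.24,0,0.292],[1,0.28,-0.274,0,0.292]]]'
```

```text
t: 0.9
eef_pos: [400.8, -200.9, 214.6]
tcp_rot: [-3.142, 0.0, 0.136]
ft_force: [1.8, -0.5, 0.3]
opening: 0.998
```

```bash
python3 -m pendant '[[[1,0.022,-0.04,0,0],[1,0.044,-0.08,0,0],[1,0.066,-0.12,0,0],[1,0.088,-0.155,0,0],[1,0.094,-0.17,0,0],[1,0.094,-0.17,0,0],[1,0.094,-0.17,0,0],[1,0.094,-0.17,0,0]]]'; python3 - <<'E'
from h import *
c=shot('wrist','w0'); print(c['tool_from_camera'])
E
```

```text
t: 1.7
eef_pos: [470.3, -22.4, 214.6]
tcp_rot: [3.141, 0.0, 0.136]
ft_force: [-0.2, -0.8, 0.6]
opening: 0.997
[[ 3.36900363e-04 -9.65309152e-01 -2.61109417e-01  7.44120501e+01]
 [ 9.99999854e-01  4.35731477e-04 -3.20613747e-04 -2.92897702e-01]
 [ 4.23264976e-04 -2.61109271e-01  9.65309157e-01 -1.71091843e+02]
 [ 0.00000000e+00  0.00000000e+00  0.00000000e+00  1.00000000e+00]]
```

View pics/w0.png

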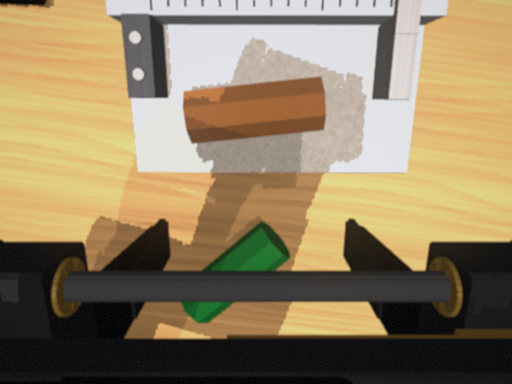

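The wrist view shows the blank at (255,108), slightly skew. The stop is at (145,55), the jaw at (392,50), the fence across the top at v≈12, and green below at (240,270). I'll refine the jig pose from these.

```bash
python3 - <<'E'
from h import *
c=load('w0'); o=np.array([566,-14.5]);a=np.radians(7.82)
x=np.array([np.cos(a),np.sin(a)]);y=np.array([-x[1],x[0]])
for n,u,v,z in [('bedNL',138,172,18),('bedNR',407,171,18),('stopNear',167,97,66),('stopfaceTopfar',168,24,66),('jawNearFaceTop',389,100,66),('jawNearBackTop',410,100,66),('fenceTopL',122,14,58),('fenceTopR',445,14,58),
 ('tL',191,142,33),('tR',326,129,33),('topfaceL',184,108,68),('topR',322,94,68),('topfarL',185,92,60),('greenTop',264,223,50),('greenR',289,257,50),('greenL',183,302,20)]:
  p=world(c,u,v,z); r=world(c,u,v); print(n,p[:2].round(0),((p[:2]-o)@x).round(1),((p[:2]-o)@y).round(1),'sensed z',r[2].round(0))
E
```

```text
bedNL [448. 108.] -100.3 137.7 sensed z 1.0
bedNR [ 490. -189.] -99.2 -162.2 sensed z 0.0
stopNear [534.  69.] -19.9 87.4 sensed z 23.0
stopfaceTopfar [596.  73.] 41.2 82.3 sensed z 19.0
jawNearFaceTop [ 559. -133.] -22.6 -116.0 sensed z 18.0
jawNearBackTop [ 562. -152.] -22.6 -135.3 sensed z 18.0
fenceTopL [599. 116.] 50.8 124.3 sensed z 67.0
fenceTopR [ 638. -167.] 50.7 -161.0 sensed z 61.0
tL [491.  50.] -65.1 74.0 sensed z 57.0
tR [524. -87.] -51.7 -66.4 sensed z 19.0
topfaceL [527.  53.] -29.7 72.0 sensed z 68.0
topR [556. -70.] -17.3 -53.9 sensed z 69.0
topfarL [541.  55.] -15.4 72.0 sensed z 57.0
greenTop [419. -37.] -148.8 -2.4 sensed z 16.0
greenR [384. -70.] -188.3 -29.9 sensed z 39.0
greenL [291.  45.] -264.1 96.5 sensed z 44.0
```

```bash
python3 -m pendant '[[[1,0,0,0.04,0],[1,0,0,0.08,0],[1,0,0,0.12,0],[1,0,0,0.15,0],[1,0,0,0.17,0],[1,0,0,0.188,0],[1,0,0,0.188,0],[1,0,0,0.188,0]]]'
python3 -m pendant '[[[1,0.008,0,0,0],[1,0.016,0,0,0],[1,0.024,0,0,0],[1,0.032,0,0,0],[1,0.04,0,0,0],[1,0.048,0,0,0],[1,0.056,0,0,0],[1,0.064,0,0,0]]]'
```

```text
t: 2.55
eef_pos: [470.5, -22.2, 26.9]
tcp_rot: [-3.142, 0.0, 0.136]
ft_force: [0.1, -0.7, 0.4]
opening: 1.003
t: 3.35
eef_pos: [534.6, -12.8, 26.6]
tcp_rot: [3.142, 0.0, 0.137]
ft_force: [-2.0, -0.0, 1.0]
opening: 0.998
```

```bash
python3 -m pendant '[[[1,0.003,0,0,0],[1,0.006,0,0,0],[1,0.009,0,0,0],[1,0.011,0,0,0],[1,0.013,0,0,0],[1,0.015,0,0,0],[1,0.016,0,0,0],[1,0.017,0,0,0]]]'
python3 -m pendant '[[[1,0.001,0,0,0],[1,0.002,0,0,0],[1,0.002,0,0,0],[1,0.003,0,0,0],[1,0.003,0,0,0],[1,0.004,0,0,0],[1,0.004,0,0,0],[1,0.004,0,0,0]]]'
```

```text
t: 4.15
eef_pos: [550.9, -10.5, 26.6]
tcp_rot: [3.142, 0.0, 0.137]
ft_force: [-1.4, 0.7, 0.2]
opening: 0.999
t: 4.95
eef_pos: [552.3, -10.1, 26.5]
tcp_rot: [-3.141, 0.005, 0.136]
ft_force: [-13.5, -4.1, 9.0]
opening: 1.004
```

Both fingertips brought the blank up against the fence, and force built to about 13 N. Next I'll back off, lift, and look while going over to the jaw's back.

```bash
python3 -m pendant '[[[1,-0.01,0,0,0],[1,-0.03,0,0,0],[1,-0.03,0,-0.05,0],[1,-0.03,0,-0.1,0],[1,-0.03,0,-0.14,0],[1,-0.04,0,-0.18,0],[1,-0.06,0,-0.19,0],[1,-0.06,0,-0.19,0]]]'
python3 - <<'E'
from h import *
c=shot('wrist','w1')
E
```

```text
t: 5.75
eef_pos: [494.6, -18.3, 218.6]
tcp_rot: [3.14, -0.004, 0.137]
ft_force: [0.3, 0.3, -0.6]
opening: 0.999
```

View pics/w1.png

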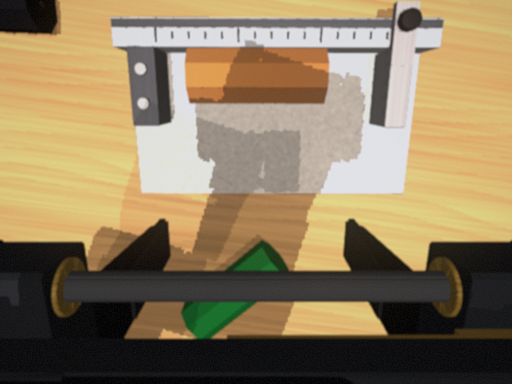

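The blank is parallel to the fence and touching it (185–328, v 48–103). Jaw and stop are as before. Now to behind the jaw with the fingers closed.

```bash
python3 -m pendant '[[[0,0.02,0.04,0,0],[0,0.04,0.08,0,0],[0,0.06,0.12,0,0],[0,0.08,0.15,0,0],[0,0.091,0.171,0,0],[0,0.091,0.171,0.03,0],[0,0.091,0.171,0.06,0],[0,0.091,0.171,0.08,0]]]'
python3 - <<'E'
from h import *
c=shot('wrist','w2')
E
```

```text
t: 6.6
eef_pos: [608.5, -175.1, 132.8]
tcp_rot: [-3.14, 0.003, 0.136]
ft_force: [0.3, 0.3, 0.0]
opening: 0.382
```

View pics/w2.png

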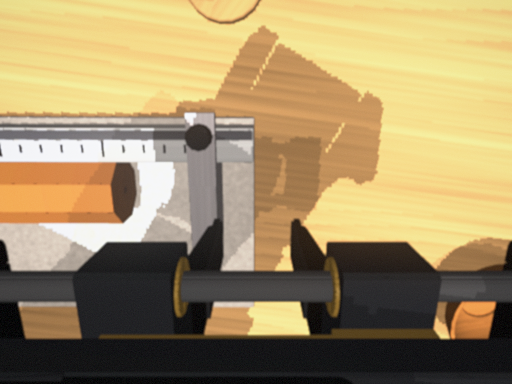

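The fingers sit just right of the jaw's back (jaw at u 190–222) and are still closing. Once they are shut I'll descend to 22 mm above the bed.

```bash
python3 -m pendant '[[[0,0,0,0,0],[0,0,0,0,0],[0,0,0,0,0],[0,0,0,0.02,0],[0,0,0,0.05,0],[0,0,0,0.08,0],[0,0,0,0.092,0],[0,0,0,0.092,0]]]'
python3 -m pendant '[[[0,0,-0.006,0,0],[0,0,-0.012,0,0],[0,0,-0.018,0,0],[0,0,-0.024,0,0],[0,0,-0.03,0,0],[0,0,-0.036,0,0],[0,0,-0.042,0,0],[0,0,-0.048,0,0]]]'
```

```text
t: 7.45
eef_pos: [608.6, -175.1, 44.0]
tcp_rot: [-3.141, 0.001, 0.137]
ft_force: [-0.6, -0.0, 0.6]
opening: 0.007
t: 8.25
eef_pos: [602.4, -127.2, 44.8]
tcp_rot: [3.141, -0.001, 0.137]
ft_force: [1.7, -3.4, 1.0]
opening: 0.005
```

```bash
python3 -m pendant '[[[0,0,-0.006,0,0],[0,0,-0.012,0,0],[0,0,-0.018,0,0],[0,0,-0.024,0,0],[0,0,-0.03,0,0],[0,0,-0.036,0,0],[0,0,-0.041,0,0],[0,0,-0.045,0,0]]]'
python3 -m pendant '[[[0,0,-0.001,0,0],[0,0,-0.002,0,0],[0,0,-0.003,0,0],[0,0,-0.004,0,0],[0,0,-0.005,0,0],[0,0,-0.006,0,0],[0,0,-0.007,0,0],[0,0,-0.007,0,0]]]'
```

```text
t: 9.05
eef_pos: [596.2, -82.6, 44.6]
tcp_rot: [3.141, -0.0, 0.137]
ft_force: [1.8, -2.3, 0.8]
opening: 0.007
t: 9.85
eef_pos: [595.0, -76.0, 44.6]
tcp_rot: [-3.142, 0.0, 0.137]
ft_force: [2.3, -1.6, 0.2]
opening: 0.004
```

```bash
python3 -m pendant '[[[0,0,-0.001,0,0],[0,0,-0.002,0,0],[0,0,-0.003,0,0],[0,0,-0.003,0,0],[0,0,-0.004,0,0],[0,0,-0.004,0,0],[0,0,-0.004,0,0],[0,0,-0.004,0,0]]]'
```

```text
t: 10.65
eef_pos: [594.5, -72.1, 44.6]
tcp_rot: [-3.142, 0.0, 0.137]
ft_force: [1.6, -1.7, 0.9]
opening: 0.003
```

```bash
python3 -m pendant '[[[0,0,-0.001,0,0],[0,0,-0.002,0,0],[0,0,-0.003,0,0],[0,0,-0.003,0,0],[0,0,-0.004,0,0],[0,0,-0.004,0,0],[0,0,-0.004,0,0],[0,0,-0.004,0,0]]]'
```

```text
t: 11.45
eef_pos: [594.5, -71.4, 44.7]
tcp_rot: [3.138, -0.001, 0.137]
ft_force: [1.0, -26.4, -2.3]
opening: 0.004
```

Pinched: force rose to 26 N with the motion stopped. I'll press a touch more, hold, and look.

```bash
python3 -m pendant '[[[0,0,-0.0005,0,0],[0,0,-0.0006,0,0],[0,0,-0.0006,0,0],[0,0,-0.0006,0,0],[0,0,-0.0006,0,0],[0,0,-0.0006,0,0],[0,0,-0.0006,0,0],[0,0,-0.0006,0,0]]]'
python3 -m pendant '[[[0,0,0.004,0,0],[0,0,0.01,0,0],[0,0,0.02,0,0],[0,0,0.02,-0.04,0],[0,0,0.02,-0.08,0],[0,0,0.02,-0.12,0],[0,-0.04,0.0,-0.16,0],[0,-0.09,0,-0.165,0]]]'
python3 - <<'E'
from h import *
c=shot('wrist','w3')
E
```

```text
t: 12.25
eef_pos: [594.6, -71.4, 44.7]
tcp_rot: [3.137, -0.001, 0.137]
ft_force: [1.0, -30.1, -2.2]
opening: -0.0
t: 13.05
eef_pos: [513.4, -78.7, 210.6]
tcp_rot: [3.14, -0.004, 0.138]
ft_force: [0.4, -0.1, -0.4]
opening: 0.002
```

View pics/w3.png

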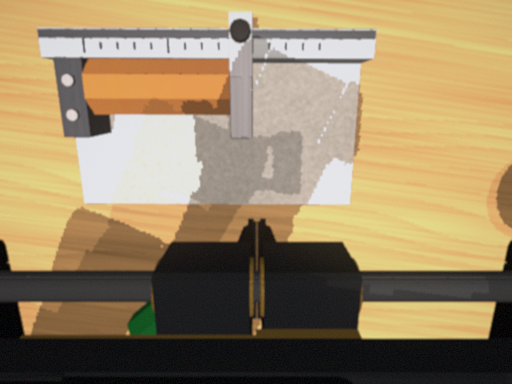

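The blank (u 83–230) is pinched between stop and jaw, and lies along the fence. Next I'll go to just off the middle of the sloping flat with the fingers shut.

```bash
python3 -m pendant '[[[0,0.015,-0.03,0,0],[0,0.03,-0.06,0,0],[0,0.045,-0.0925,0,0],[0,0.045,-0.0925,0.04,0],[0,0.045,-0.0925,0.08,0],[0,0.045,-0.0925,0.12,0],[0,0.045,-0.0925,0.135,0],[0,0.045,-0.0925,0.135,0]]]'
python3 - <<'E'
from h import *
s=env.state();p=s['eef_pos']
o=np.array([566,-14.5]);a=np.radians(7.82);x=np.array([np.cos(a),np.sin(a)]);y=np.array([-x[1],x[0]])
print((p[:2]-o)@x,(p[:2]-o)@y,p[2],s['ft_force'])
c=load('w3')
for u,v,z in [(83,58,68),(83,86,68),(230,86,68),(229,113,53),(85,113,53)]:
  q=world(c,u,v,z)[:2];print(((q-o)@x).round(1),((q-o)@y).round(1), world(c,u,v)[2])
E
```

```text
t: 13.9
eef_pos: [543.3, 18.5, 70.8]
tcp_rot: [-3.14, 0.005, 0.137]
ft_force: [-0.8, 0.2, 0.8]
opening: 0.006
-18.014436300119254 35.82581814326413 70.76364210256504 [-0.75941114  0.17904043  0.77589897]
48.2 95.5 62.65533058063653
24.8 98.5 68.57177148124356
25.1 -32.5 66.88549294929925
1.1 -30.0 55.90236729578845
0.8 107.2 66.30021593422919
```

```bash
python3 -m pendant '[[[0,0.003,0.001,0.002,0],[0,0.006,0.001,0.004,0],[0,0.009,0.001,0.006,0],[0,0.011,0.001,0.0075,0],[0,0.0125,0.001,0.008,0],[0,0.013,0.001,0.0085,0],[0,0.0135,0.001,0.009,0],[0,0.0135,0.001,0.009,0]]]'
```

```text
t: 14.7
eef_pos: [558.0, 19.3, 64.0]
tcp_rot: [3.141, 0.0, 0.137]
ft_force: [0.3, 0.6, 0.2]
opening: 0.003
```

```bash
python3 -m pendant '[[[0,0.0005,0,0.0005,0],[0,0.001,0,0.001,0],[0,0.0015,0,0.0015,0],[0,0.002,0,0.002,0],[0,0.0025,0,0.0025,0],[0,0.003,0,0.003,0],[0,0.003,0,0.003,0],[0,0.003,0,0.003,0]]]'
```

```text
t: 15.5
eef_pos: [559.4, 19.6, 62.3]
tcp_rot: [-3.142, 0.003, 0.137]
ft_force: [-13.8, -2.6, 22.9]
opening: 0.007
```

```bash
python3 -m pendant '[[[0,0.0002,0,-0.0002,0],[0,0.0004,0,-0.0003,0],[0,0.0006,0,-0.0004,0],[0,0.0008,0,-0.0005,0],[0,0.0008,0,-0.0005,0],[0,0.0008,0,-0.0005,0],[0,0.0008,0,-0.0005,0],[0,0.0008,0,-0.0005,0]]]'
```

```text
t: 16.3
eef_pos: [559.5, 19.6, 62.4]
tcp_rot: [-3.141, 0.005, 0.137]
ft_force: [-15.2, -3.7, 20.6]
opening: 0.004
```

```bash
python3 -m pendant '[[[0,0.0002,0,-0.0002,0],[0,0.0004,0,-0.0003,0],[0,0.0006,0,-0.0004,0],[0,0.0008,0,-0.0005,0],[0,0.0008,0,-0.0005,0],[0,0.0008,0,-0.0005,0],[0,0.0008,0,-0.0005,0],[0,0.0008,0,-0.0005,0]]]'
python3 - <<'E'
from h import *
c=shot('scene','s1');d=shot('top','t1')
print(env.state()['ft_force'])
i=cv2.resize(c['image'][150:270,190:310],None,fx=5,fy=5,interpolation=cv2.INTER_CUBIC)
cv2.imwrite('pics/s1c.png',i)
c0=load('s0');df=cv2.absdiff(c['image'],c0['image']).max(2)
for n,u,v in [('bowl',163,258),('cand',278,243),('off',323,205),('black',312,161),('mallet',338,143),('green',210,168)]: print(n,(df[v-12:v+13,u-12:u+13]>30).sum())
E
```

```text
t: 17.1
eef_pos: [559.6, 19.7, 62.5]
tcp_rot: [-3.141, 0.006, 0.137]
ft_force: [-16.4, -4.2, 18.5]
opening: 0.001
[-16.21119101  -4.70416127  18.60012006]
bowl 0
cand 0
off 0
black 0
mallet 0
green 232
```

View pics/s1c.png

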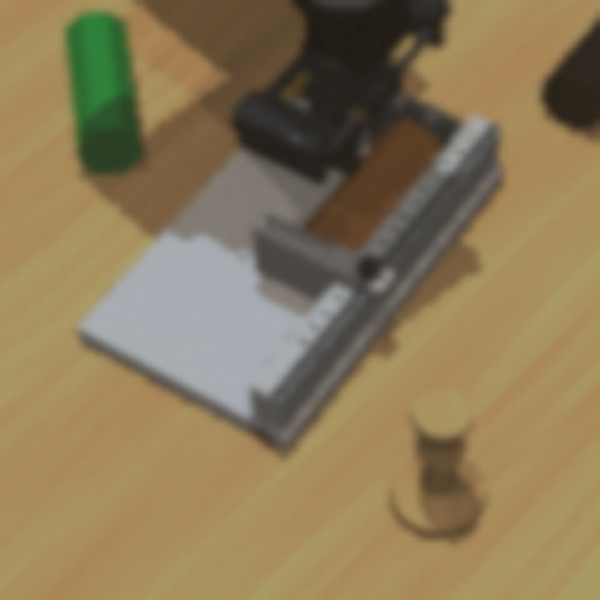

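The jaw is on the blank's end, the blank is along the fence, and the fingertip is on its sloping flat. The other objects are unchanged, and at green only a shadow has moved. I'll bias the push slightly more towards the fence, hold, and check it is steady.

```bash
python3 -m pendant '[[[0,0.0003,0,0,0],[0,0.0006,0,-0.0001,0],[0,0.0009,0,-0.0002,0],[0,0.0012,0,-0.0003,0],[0,0.0014,0,-0.0003,0],[0,0.0014,0,-0.0003,0],[0,0.0014,0,-0.0003,0],[0,0.0014,0,-0.0003,0]]]'
python3 -m pendant '[[[0,0,0,0,0],[0,0,0,0,0],[0,0,0,0,0],[0,0,0,0,0],[0,0,0,0,0],[0,0,0,0,0],[0,0,0,0,0],[0,0,0,0,0]]]'
```

```text
t: 18.0
eef_pos: [559.7, 19.8, 62.5]
tcp_rot: [-3.141, 0.009, 0.137]
ft_force: [-20.8, -6.1, 19.7]
opening: 0.008
t: 18.8
eef_pos: [559.8, 19.8, 62.5]
tcp_rot: [-3.141, 0.009, 0.137]
ft_force: [-20.9, -6.7, 19.8]
opening: 0.004
```

Steady at about 21.6 N into the fence and 20 N down. Handing in while holding.

```bash
python3 -c "
from cell import env
print(env.job_done()); s=env.state(); print(s['t'],s['ft_force'],s['eef_pos'])"
```

```text
the job is handed in; nothing more can be done
None
the job is handed in; nothing more can be done
```

I handed the job in at about 18.8 s, with the arm still pressing the blank into the fence and down on the bed.

- **Blank to fence:** both open fingertips pushed the orange blank flat against the fence, with contact at about 13 N. The wrist picture showed it parallel to the fence and touching.
- **Jaw:** the shut fingers pushed the jaw from behind until the blank met the stop, and pinched it endwise at about 30 N. I then left the jaw alone. The pictures show the blank between jaw and stop, with no visible gap.
- **Final push:** the shut fingertips pressed on the 45° flat and were steady over 0.8 s at about 21.6 N towards the fence and 20 N down. The down force is above the suggested 10 N, and at first contact it was higher still (14 N to the fence, 23 N down). I corrected the balance while staying in contact.
- **Other objects:** comparing camera pictures from before and after showed no change at the bowl, candlestick, offcut, mallet or black look-alike. The picture did change around the green look-alike; it looks to be in its place with only the arm's shadow moved, but I did not measure it again.

No readings were possible after hand-in, so the last second of holding is unchecked.

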